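# Load the jar carrier into the date-coder bay

### The job

Lift the cardboard jar carrier by its handle, set it down lengthwise on the loading end of the roller track and let go. Then push it from behind along the rollers, under the hood of the date coder and against the sprung buffer, until the yellow catch springs up behind it. Leave it held there by the catch, with its jars standing in their pockets, and do not disturb the mug and the two jars beside the track.

Things in the scene. Friction and masses are not known exactly. Their poses are not given: they have to be found in the camera images.
- carrier: Cardboard jar carrier (like a six-bottle carrier), about 0.6 kg with its jars, 176 mm long (own x), 124 mm wide (own y), 130 mm high with the handle; origin at the centre of its underside, z up. Outer walls 52 mm high, 4 mm thick; its flat end walls are for pushing. Both ends are alike, either may go first. It sits lengthwise on the track, own x along the track's x.
- handle (a point): Middle of the carrier's handle, 117 mm above the middle of its underside: a cardboard bar 76 mm long (carrier x), 10 mm thick (carrier y), from 104 to 130 mm above the underside, a hand hole below it. Pinch it from above across carrier y; the jars' caps below reach 85 mm at most.
- track: Fixed level roller track, 450 mm long, 190 mm wide. Origin on the table below the loading-end lip, x = push direction along its middle, y left, z up. Roller tops (free rollers, 24 mm thick) are at z = 45 mm; the lip is 12 mm higher, its inner face at x = -2 mm. A carrier set down with its centre at x = 90 to 130 mm clears lip and catch; let go it stays there, but rolls at a light push.
- guide_mouth (a point): Middle of the track between the green side guides, on the roller tops at track x = 160 mm. The guides stand 17 mm above the rollers, 156 mm apart from the lip to here, then narrow to 136 mm apart at track x = 240 mm and stay so into the bay; they steer a carrier that is pushed a little askew.
- hood_edge (a point): Middle of the lower front edge of the white date-coder hood over the bay: track x = 325 mm, z = 206 mm; top at 275 mm. The carrier passes under, a gripper does not. In the bay a sprung buffer (400 N/m) is met when the carrier's rear end is at track x = 234 mm, and its hard stop at 248 mm; on letting go it pushes the carrier back to the catch: home, rear end at 238 mm, centre at 326 mm.
- catch_nose (a point): Top of the square nose of the yellow sprung catch, in the middle of the track, 8 mm above the rollers when up. The nose faces the bay (its face at track x = 238 mm) and keeps the carrier's rear end from rolling back; the ramp faces the loading end.
- catch (a joint): The yellow catch: 0 = up, about 0.28 rad = pressed level with the rollers by a carrier above it. A carrier pushed toward the bay presses it down (1 to 3 N of push); it springs up by itself once the carrier's rear end is past track x = 242 mm.
- jar_a: Small spice jar with red cap, 42 mm wide, 61 mm tall, standing loose in a carrier pocket (pockets 54 mm square, floor 4 mm above the carrier's underside); origin at the centre of its base.
- jar_b: Small spice jar with red cap, 40 mm wide, 65 mm tall, in a carrier pocket; origin at the centre of its base.
- jar_c: Small spice jar with red cap, 39 mm wide, 59 mm tall, in a carrier pocket; origin at the centre of its base.
- jar_d: Spice jar with black cap, 51 mm wide, 81 mm tall, in a carrier pocket; origin at the centre of its base.
- jar_e: Small spice jar with red cap, 40 mm wide, 65 mm tall, in a carrier pocket; origin at the centre of its base.
- sumac: Bystander: squat jar with black cap, 90 mm wide, 71 mm tall; origin at the centre of its base.
- mug: Bystander: white mug, 92 mm wide, 123 mm with its handle, 95 mm tall; origin at the centre of its base.
- brown_jar: Bystander: jar of brown spice with cream cap, 56 mm wide, 111 mm tall; origin at the centre of its base.
Not all that is in view belongs to the job. What is shaped like the jar_d but blue is not meant.

How it is judged (in metres and radians):
On the way:
1. the carrier lies on the rollers at the loading end, between the guides and lengthwise, let go (x of carrier in the frame of track between 0.08 and 0.2 m and y of carrier in the frame of track between -0.02 and 0.02 m and z of carrier in the frame of track between 0.04 and 0.055 m and angle between the x axis of carrier and the x axis of track, either way round below 0.2 rad and angle between carrier's own z axis and vertical below 0.05 rad and contact force between the fingers and carrier below 0.1 N), for 0.2 s.
At the end, for the whole second after the job is handed in: The carrier rests on the rollers in the bay, at rest and level, its centre at track x = 322 to 334 mm and within 10 mm of the middle line; the catch is up behind it (below 0.08 rad); all five jars stand in their pockets (tilt below 0.25 rad) (x of carrier in the frame of track between 0.322 and 0.334 m and y of carrier in the frame of track between -0.01 and 0.01 m and z of carrier in the frame of track below 0.05 m and angle between carrier's own z axis and vertical below 0.05 rad and value of joint catch below 0.08 rad and linear speed of carrier below 0.02 m/s and distance between each of jar_a, jar_b, jar_c, jar_d, jar_e and carrier below 0.085 m and angle between each of jar_a, jar_b, jar_c, jar_d, jar_e's own z axis and vertical below 0.25 rad); the robot touches nothing.
It fails at once if a bystander (squat black-capped jar, mug or brown jar) is pushed more than 40 mm or knocked over (distance of any of sumac, mug, brown_jar from where it was at the start of the episode above 0.04 m or angle between any of sumac, mug, brown_jar's own z axis and vertical above 0.5 rad).
It fails at once if the carrier is dropped: let go more than 35 mm above the rollers (z of carrier in the frame of track above 0.085 m and contact force between the fingers and carrier below 0.02 N).
It also fails if it takes over 48 s, if anything falls off the work surface, if the arm or the gripper's body presses on something with over 40 N, if the wrist force passes 120 N, or if a joint passes its speed limit or range.

### The arm

A 7-joint arm with a two-finger parallel gripper is mounted at the origin on a cart in front of the work surface, level with it; the furniture and walls round the work are solid. World frame = base frame: x ahead of the robot, y to its left, z up, the work surface at z = 0. Lengths are in mm, angles in rad, forces in N, time in s.
With the tool pointing down it reaches from about 400 to 850 mm from the base axis. Payload 4.5 kg.
Tool frame: the origin (TCP) lies on the centre line of the jaws, within the pads' length; the fingertips stand 14 mm ahead of it and the grasp point (between the pads) lies 5 mm behind it; z points along the fingers, y is the line along which they close (so a half turn about z gives the same grasp; the last joint's range is limited). The gripper opens to 85 mm and grips with 20 to 120 N. Pads are 22 mm wide; open, the fingers measure 114 mm over their backs; the gripper's body (76 mm by 85 mm) begins 54 mm behind the grasp point. The pads swing forward as they close: fully open they stand 13 mm farther back than shut.
Start: joints at [1.203, 0.689, -0.195, 1.565, 0.157, 0.902, -0.215], TCP at [244.452, -575.236, 245.317] pointing down, gripper open.
Joint ranges: [-3.01, 3.01], [-0.46, 2.08], [-1.47, 1.51], [0.13, 2.56], [-1, 4.14], [0.04, 2.09], [-2.66, 2.66]. Speed limits (rad/s): [2.57, 2.57, 3.14, 3.14, 3.14, 3.14, 3.14].

### API

Orientations are given as a unit quaternion [x, y, z, w].
In Python, from cell import env gives the robot as it stands.
- The arm moves only by the shell command python3 -m handwheel 'ROWS' [OPENING] [FORCE]. ROWS is JSON, a list of rows, each a list of 2 entries, a list of its own where there are three numbers: the shift along the tool's x, y, z scaled (see below), then the turn, a rotation vector about the tool's x, y, z scaled (see below). A call has 1 to 10 rows; each row shifts and turns the commanded pose from where the row before left it, along the tool's axes as they then stand; what a row does not reach is not made up. The controller multiplies each number of a shift by 400 mm and each number of a turn by 120 degrees. A row lasts 1/12 s, in which the tool goes at most 41.7 mm and 7.16 degrees, less where a joint would pass 70% of its speed; a pose out of reach is approached as far as the arm can. A call with a number of a shift or a turn outside -1 to 1 is refused whole. A call with a gripper value outside its range is refused whole. OPENING is the closure, from 0 (fully open) to 1 (shut), set as the call begins (- or left out, the last holds). The fingers move at their own pace and stop on an object; FORCE is the grip in N (left out, the last holds). Time passes only in rows, so rows that do not move let the fingers close. It gives the time, the measured TCP pose, the force, the opening and the grip force at its end, in the units of the state.
- env.observe(): the state, without advancing time (a new reading comes with each control period).
- env.read_camera(name): name is "side" or "top" or "wrist"; returns the picture (384x512x3 uint8, blue, green, red); there is no depth.
- env.camera_model(name): a dict with "mtx" (3x3 intrinsics, pixels), "k1" (the pictures are not rectified: a ray, as slopes to the right and down, at radius r is drawn at 1 + k1 r^2 times it, then the intrinsics apply), "origin" and "orientation" of the camera in the world; the wrist camera has in their place "tool_from_camera" (4x4, takes a point from camera to tool coordinates, whose origin is the TCP and whose axes are the flange's). Camera axes: x right, y down, z forward; pixel columns grow to the right and rows downward; lengths in mm; the calibration is good to about 2 mm. A picture is of the moment at which its call begins: read the wrist's pose just before it. camera_model takes no time and is no camera call.
- env.hand_in(): hands the job in; it is judged then, once.
The state is a dict: "t": time; "q": joint angles; "dq": joint speeds; "joint_efforts": joint torques, N m; "tcp_pos": TCP position; "ee_rot": TCP orientation; "contact_force": force on the tool from outside, world axes, zero at the start; "wrist_torque": the same for the moment, N m; "finger_gap": finger opening in mm; "grasp_force": force on a finger pad.
Only numpy, scipy, OpenCV 4.12 (cv2) and the standard library are available. Lean on these libraries where they do the work, as an engineer would, in place of code of your own. Each camera call takes 0.05 s, during which the arm holds its last target. There are 200 camera calls.

## Working session

There is one attempt and no reset: what is moved stays moved. The work goes in short steps, Python scripts to look and compute and a shell command to move; the robot and the scene stay as the last step left them, time stands still between calls to the robot, and variables do not carry over. Pictures are saved under pics/ and viewed, at most 10 in all, crops included, and the job is handed in when it is done.

```bash
mkdir -p pics; ls; python3 - <<'E'
from cell import env
import cv2
for n in("side","top"):
    cv2.imwrite(f"pics/{n}0.png",env.read_camera(n)); print(n,env.camera_model(n))
print({k:v for k,v in env.camera_model("wrist").items()})
s=env.observe();print(s)
E
```

```text
pics
side {'mtx': array([[376.30272568,   0.        , 250.93236635],
       [  0.        , 376.30272568, 189.70864169],
       [  0.        ,   0.        ,   1.        ]]), 'k1': 0.03874039000015402, 'origin': array([535.93660649, 873.97045869, 822.66737969]), 'orientation': array([ 0.00280465,  0.9004655 , -0.43488158,  0.00566023])}
top {'mtx': array([[354.07239096,   0.        , 258.10117671],
       [  0.        , 354.07239096, 193.4406494 ],
       [  0.        ,   0.        ,   1.        ]]), 'k1': -0.0933788344384304, 'origin': array([ 448.41227105,   49.96662112, 1337.97322551]), 'orientation': array([ 0.71228937, -0.70020021,  0.04130038, -0.02564755])}
{'mtx': array([[316.18709024,   0.        , 258.75359564],
       [  0.        , 316.18709024, 191.5548646 ],
       [  0.        ,   0.        ,   1.        ]]), 'k1': 0.027038159478660832, 'tool_from_camera': array([[-3.03363103e-04, -9.51271169e-01, -3.08355429e-01,
         7.83788013e+01],
       [ 9.99999805e-01, -4.56778004e-04,  4.25342608e-04,
         4.91069833e-01],
       [-5.45466138e-04, -3.08355240e-01,  9.51271123e-01,
        -1.28191283e+02],
       [ 0.00000000e+00,  0.00000000e+00,  0.00000000e+00,
         1.00000000e+00]])}
{'t': 0.1, 'q': array([ 1.20276945,  0.68994475, -0.1944966 ,  1.56626579,  0.15729566,
        0.90249671, -0.21509026]), 'dq': array([-0.00081451, -0.00097421, -0.00050929, -0.00153241, -0.0008437 ,
        0.00122026, -0.00087952]), 'joint_efforts': array([-5.51860969e-03, -5.40595186e+01, -1.27164088e+00, -1.58983809e+01,
        9.50941409e-03,  4.40202537e-03,  1.54768537e-05]), 'tcp_pos': array([ 244.16146464, -574.70878251,  244.52890722]), 'ee_rot': array([ 9.79877506e-01,  1.99597918e-01, -2.37056856e-04, -8.29507150e-04]), 'contact_force': array([-0.06891208,  0.05114665, -0.29335304]), 'wrist_torque': array([-0.00303142, -0.01314516,  0.00133326]), 'grasp_force': 0.0, 'finger_gap': 85.25519214081524}
```

View pics/top0.png

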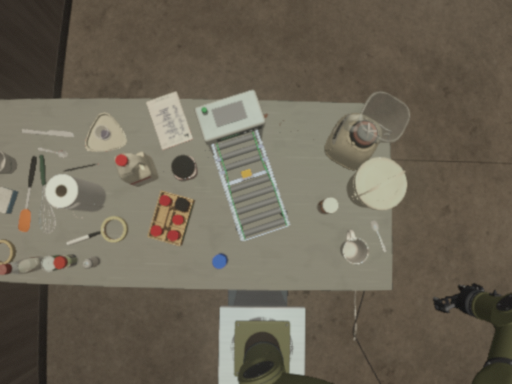

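View pics/side0.png

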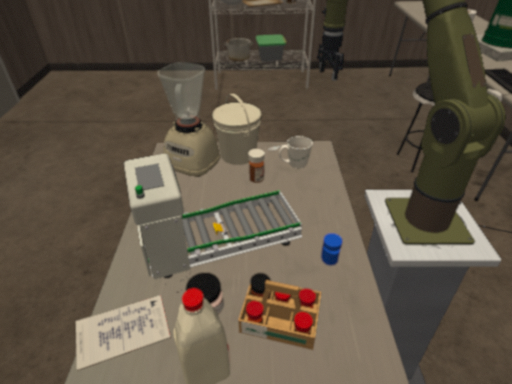

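The top view shows the carrier at about (172,218). The track runs from its loading end at (265,232) to the hood at (230,115), with the yellow catch at (247,174). The bystanders are sumac (183,167), brown jar (330,205) and mug (354,248). Next I'll enlarge this area to measure it.

```bash
cat > h.py <<'E'
import numpy as np, cv2
from scipy.spatial.transform import Rotation as R
from cell import env
def ray(name,uv,st=None):
    m=env.camera_model(name); uv=np.atleast_2d(np.float64(uv))
    p=cv2.undistortPoints(uv[:,None],m["mtx"],np.array([m["k1"],0,0,0.]))[:,0]
    d=np.c_[p,np.ones(len(p))]
    if name=="wrist":
        T=m["tool_from_camera"]; Rt=R.from_quat(st["ee_rot"])
        return Rt.apply(T[:3,3])+st["tcp_pos"], Rt.apply(d@T[:3,:3].T)
    return m["origin"], R.from_quat(m["orientation"]).apply(d)
def plane(name,uv,z,st=None):
    o,d=ray(name,uv,st); return o+d*((z-o[2])/d[:,2])[:,None]
def project(name,P,st=None):
    m=env.camera_model(name); P=np.atleast_2d(np.float64(P))
    if name=="wrist":
        T=m["tool_from_camera"]; q=R.from_quat(st["ee_rot"]).inv().apply(P-st["tcp_pos"]); c=(q-T[:3,3])@T[:3,:3]
    else: c=R.from_quat(m["orientation"]).inv().apply(P-m["origin"])
    p=c[:,:2]/c[:,2:]; r2=(p**2).sum(1,keepdims=True)
    return p*(1+m["k1"]*r2)@m["mtx"][:2,:2].T+m["mtx"][:2,2]
E
python3 - <<'E'
import cv2,numpy as np
from h import *
im=cv2.imread("pics/top0.png")
hsv=cv2.cvtColor(im,cv2.COLOR_BGR2HSV)
def blobs(lo,hi,box,mn=4):
    m=cv2.inRange(hsv,np.array(lo),np.array(hi)); k=np.zeros_like(m);x0,y0,x1,y1=box;k[y0:y1,x0:x1]=m[y0:y1,x0:x1]
    n,_,s,c=cv2.connectedComponentsWithStats(k); return [(s[i,4],c[i].round(1)) for i in range(1,n) if s[i,4]>=mn],k
print("yellow",blobs((18,120,120),(35,255,255),(200,130,300,250))[0])
print("red",blobs((0,120,80),(8,255,255),(140,185,200,250))[0])
g,k=blobs((45,60,30),(90,255,255),(200,120,300,250),3);print("green",g)
# carrier tan
b,k=blobs((8,50,60),(25,255,255),(140,185,205,255),20);print(b)
a=cv2.resize(im[140:250,140:300],None,fx=5,fy=5,interpolation=cv2.INTER_CUBIC)
cv2.imwrite("pics/topc.png",a)
E
```

```text
yellow [(np.int32(53), array([245.9, 172.9]))]
red [(np.int32(109), array([164.7, 200.3])), (np.int32(100), array([177.4, 219.4])), (np.int32(117), array([155.8, 230.4])), (np.int32(116), array([172.8, 234.9]))]
green [(np.int32(22), array([254.4, 138.4])), (np.int32(14), array([258.4, 150.6])), (np.int32(10), array([218.9, 151.1])), (np.int32(9), array([222.8, 163.4])), (np.int32(15), array([264.1, 165.7])), (np.int32(13), array([226.7, 176.6])), (np.int32(3), array([229., 187.])), (np.int32(3), array([230., 192.])), (np.int32(3), array([282.3, 214. ]))]
[(np.int32(1331), array([170.2, 218. ]))]
```

View pics/topc.png

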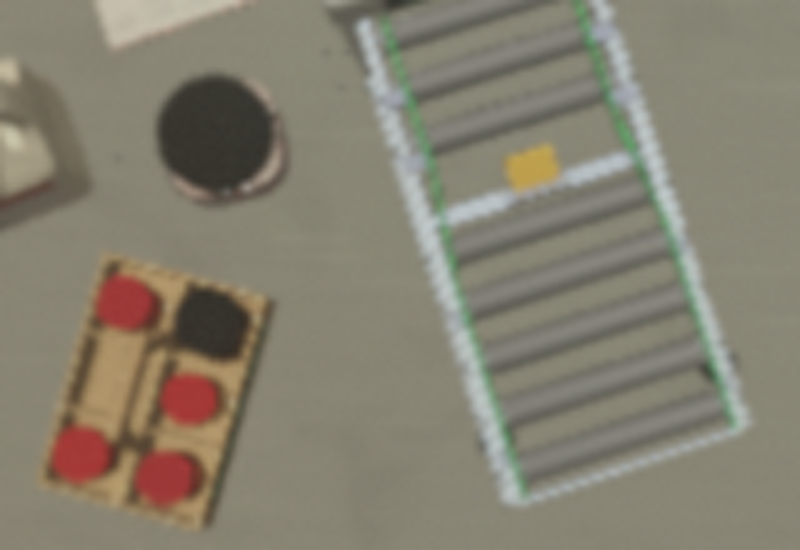

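The carrier's top corners are at crop (105,250), (272,298), (207,528) and (42,485). The lip corners are at (512,500) and (742,427), and the catch is at (532,167).

```bash
python3 - <<'E'
import cv2,numpy as np
from h import *
np.set_printoptions(suppress=True,precision=1)
f=lambda p:140+(np.float64(p)+.5)/5-.5
C=plane("top",f([[105,250],[272,298],[207,528],[42,485]]),52);print(C)
print("centre",C.mean(0),"sides",np.linalg.norm(C-np.roll(C,-1,0),axis=1))
ax=(C[0]+C[1]-C[2]-C[3]);print("yaw deg",np.degrees(np.arctan2(ax[1],ax[0])))
L=plane("top",f([[512,500],[742,427]]),57);print("lip",L,L.mean(0),np.linalg.norm(L[0]-L[1]))
g=[[218.9,151.1],[222.8,163.4],[226.7,176.6],[229,187],[230,192]];h=[[254.4,138.4],[258.4,150.6],[264.1,165.7],[282.3,214]]
# rail outer edges
a=plane("top",f([[362,22],[512,500]]),57);b=plane("top",f([[600,5],[742,427]]),57)
for q in(a,b): d=q[0]-q[1];print("edge yaw",np.degrees(np.arctan2(d[1],d[0])),np.linalg.norm(d))
ct=plane("top",[[245.9,172.9]],50);print("catch",ct)
d=ct[0]-L.mean(0);print("yaw lip->catch",np.degrees(np.arctan2(d[1],d[0])),np.linalg.norm(d))
# side view: hood/catch check: catch yellow in side
im=cv2.imread("pics/side0.png");hsv=cv2.cvtColor(im,cv2.COLOR_BGR2HSV)
m=cv2.inRange(hsv,(18,120,120),(35,255,255));m[:200]=0;m[250:]=0
ys,xs=np.nonzero(m[:,:260]);print("side catch",plane("side",[[xs.mean(),ys.mean()]],50),len(xs))
m=cv2.inRange(hsv,(50,100,30),(80,255,255));n,_,s,c=cv2.connectedComponentsWithStats(m[190:255,170:310])
for i in range(1,n):
    if s[i,4]>15: print(s[i],plane("side",c[i:i+1]+[170,190],62))
E
```

```text
[[578.5 379.2  52. ]
 [545.5 255.4  52. ]
 [378.4 297.4  52. ]
 [406.7 418.5  52. ]]
centre [477.3 337.6  52. ] sides [128.  172.3 124.4 176.2]
yaw deg -13.488800270152742
lip [[402.7  77.7  57. ]
 [457.7 -87.4  57. ]] [430.2  -4.8  57. ] 174.07861652906473
edge yaw 18.70351759603152 366.9230735671
edge yaw 19.203485187733392 327.0835850218904
catch [[646.   68.4  50. ]]
yaw lip->catch 18.75891770535554 228.00481625708184
side catch [[645.   75.9  50. ]] 84
[ 13   1  95  27 299] [[611.8 -14.4  62. ]]
[ 18  33 111  29 341] [[570.8 129.3  62. ]]
```

```bash
python3 -m handwheel '[[[0.058,-0.057,-0.021],[0,0,0]],[[0.058,-0.057,-0.021],[0,0,0]],[[0.058,-0.057,-0.021],[0,0,0]],[[0.058,-0.057,-0.021],[0,0,0]],[[0.058,-0.057,-0.021],[0,0,0]],[[0.058,-0.057,-0.021],[0,0,0]],[[0.058,-0.057,-0.021],[0,0,0]],[[0.058,-0.057,-0.021],[0,0,0]],[[0.058,-0.057,-0.021],[0,0,0]],[[0.058,-0.057,-0.021],[0,0,0]]]' 0 40
python3 -m handwheel '[[[0.051,-0.072,0],[0,0,0]],[[0.051,-0.072,0],[0,0,0]],[[0.051,-0.072,0],[0,0,0]],[[0.051,-0.072,0],[0,0,0]],[[0.051,-0.072,0],[0,0,0]],[[0.051,-0.072,0],[0,0,0]],[[0.051,-0.072,0],[0,0,0]],[[0.051,-0.072,0],[0,0,0]]]'
```

```text
t: 0.93
tcp_pos: [368.9, -273.0, 329.5]
ee_rot: [0.98, 0.2, -0.0, -0.0]
contact_force: [0.3, 0.2, -0.0]
finger_gap: 85.3
grasp_force: 0.0
t: 1.6
tcp_pos: [428.6, 2.8, 329.2]
ee_rot: [0.98, 0.2, -0.0, 0.0]
contact_force: [0.6, -0.0, -0.3]
finger_gap: 85.1
grasp_force: 0.0
```

```bash
python3 -m handwheel '[[[0.046,-0.08,0.008],[0,0,0]],[[0.046,-0.08,0.008],[0,0,0]],[[0.046,-0.08,0.008],[0,0,0]],[[0.046,-0.08,0.008],[0,0,0]],[[0.046,-0.08,0.008],[0,0,0]],[[0.046,-0.08,0.008],[0,0,0]],[[0.046,-0.08,0.008],[0,0,0]],[[0.046,-0.08,0.008],[0,0,0]],[[0.046,-0.08,0.008],[0,0,0]]]'
python3 -m handwheel '[[[0,0,0],[0,0,-0.057]],[[0,0,0],[0,0,-0.057]],[[0,0,0],[0,0,-0.057]],[[0,0,0],[0,0,-0.057]],[[0,0,0],[0,0,-0.057]],[[0,0,0],[0,0,-0.057]],[[0,0,0],[0,0,-0.057]],[[0,0,0],[0,0,-0.057]],[[0,0,0],[0,0,-0.057]],[[0,0,0],[0,0,-0.057]]]'
python3 -m handwheel '[[[0,0,0],[0,0,-0.057]],[[0,0,0],[0,0,-0.057]],[[0,0,0],[0,0,-0.057]],[[0,0,0],[0,0,-0.057]],[[0,0,0],[0,0,-0.057]],[[0,0,0],[0,0,-0.057]],[[0,0,0],[0,0,-0.057]],[[0,0,0],[0,0,-0.057]],[[0,0,0],[0,0,-0.057]],[[0,0,0],[0,0,-0.057]]]'
python3 -m handwheel '[[[0,0,0],[0,0,-0.056]],[[0,0,0],[0,0,0]],[[0,0,0],[0,0,0]]]'
python3 - <<'E'
from h import *
s=env.observe();im=env.read_camera("wrist");print(s["q"],s["tcp_pos"],s["ee_rot"],R.from_quat(s["ee_rot"]).as_matrix())
cv2.imwrite("pics/w1.png",im);np.save("w1.npy",np.r_[s["tcp_pos"],s["ee_rot"]])
E
```

```text
t: 2.35
tcp_pos: [468.4, 332.6, 299.9]
ee_rot: [0.98, 0.2, -0.0, 0.0]
contact_force: [1.4, -1.2, 0.1]
finger_gap: 85.7
grasp_force: 0.0
t: 3.18
tcp_pos: [468.5, 330.6, 300.0]
ee_rot: [0.696, 0.718, -0.001, 0.0]
contact_force: [-0.1, 0.5, -0.3]
finger_gap: 85.4
grasp_force: 0.0
t: 4.02
tcp_pos: [468.6, 330.6, 300.0]
ee_rot: [0.172, 0.985, -0.0, -0.0]
contact_force: [-0.6, 0.2, -0.1]
finger_gap: 85.4
grasp_force: 0.0
t: 4.27
tcp_pos: [468.6, 330.7, 299.9]
ee_rot: [0.119, 0.993, -0.0, -0.0]
contact_force: [-0.1, -0.4, 0.0]
finger_gap: 85.5
grasp_force: 0.0
[-0.15219896  0.71522419 -0.99915423  1.63180763  0.64488088  1.15982041
  0.02278997] [468.60302825 330.71056338 299.94086971] [ 1.18822085e-01  9.92915414e-01 -2.97560104e-04 -4.51969061e-04] [[-9.71762216e-01  2.35960290e-01 -9.68247518e-04]
 [ 2.35960828e-01  9.71762447e-01 -4.83496215e-04]
 [ 8.26820670e-04 -6.98311839e-04 -9.99999414e-01]]
```

View pics/w1.png

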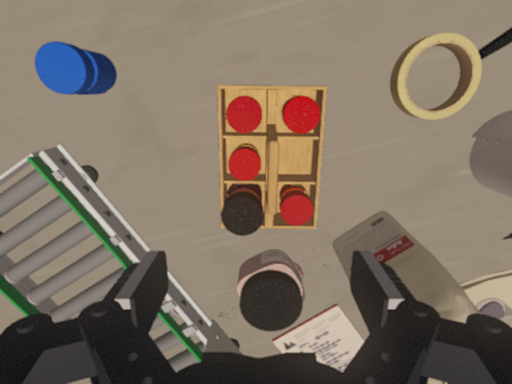

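The wrist view shows the carrier centred, with top corners at about (219,87), (326,87), (316,228) and (221,229). The handle is the vertical bar near (272,140 to 200). The track's lip corner is at the left, around (45,150).

```bash
python3 - <<'E'
from h import *
np.set_printoptions(suppress=True,precision=1)
a=np.load("w1.npy");s={"tcp_pos":a[:3],"ee_rot":a[3:]}
C=plane("wrist",[[219,87],[326,87],[316,228],[221,229]],52,s);print(C,C.mean(0),np.linalg.norm(C-np.roll(C,-1,0),axis=1))
ax=C[0]+C[1]-C[2]-C[3];print("yaw",np.degrees(np.arctan2(ax[1],ax[0])))
t=np.radians(166.5);u=np.array([np.cos(t),np.sin(t),0])
c=C.mean(0)
for e in(-38,38): print("handle proj",project("wrist",[c*[1,1,0]+[0,0,130]+u*e],s))
im=cv2.imread("pics/w1.png")
cv2.imwrite("pics/w1c.png",cv2.resize(im[75:240,205:340],None,fx=3.5,fy=3.5,interpolation=cv2.INTER_CUBIC))
# green guide near: fit line in wrist image at z=62
hsv=cv2.cvtColor(im,cv2.COLOR_BGR2HSV);m=cv2.inRange(hsv,(50,120,40),(75,255,255))
n,_,st,ce=cv2.connectedComponentsWithStats(m)
for i in range(1,n):
    if st[i,4]>60: print(st[i])
E
```

```text
[[378.9 305.3  52. ]
 [407.4 422.3  52. ]
 [575.5 380.   52. ]
 [547.8 259.8  52. ]] [477.4 341.8  52. ] [120.4 173.4 123.3 175. ]
yaw 165.39770489690318
handle proj [[272.6 216.5]]
handle proj [[273.4 141.7]]
[ 28 158  99 111 376]
[  0 276  39  41 355]
[157 311  45  51 222]
```

View pics/w1c.png

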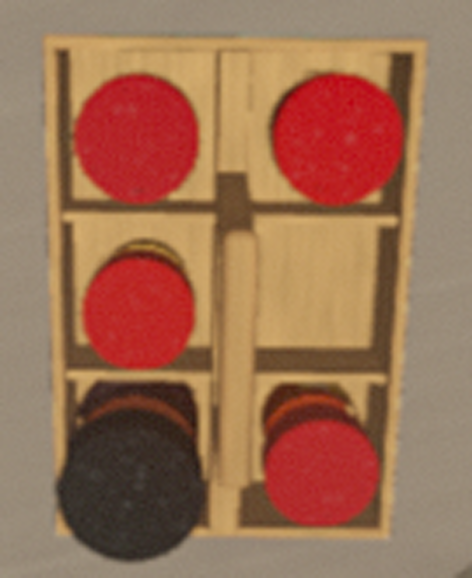

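```bash
python3 -m handwheel '[[[-0.0075,0.0155,0.07],[0,0,0]],[[-0.0075,0.0155,0.08],[0,0,0]],[[0,0,0.08],[0,0,0]],[[0,0,0.08],[0,0,0]],[[0,0,0.08],[0,0,0]],[[0,0,0.05],[0,0,0]],[[0,0,0.03],[0,0,0]],[[0,0,0],[0,0,0]]]'
python3 -m handwheel '[[[0,0,0],[0,0,0]],[[0,0,0],[0,0,0]],[[0,0,0],[0,0,0]],[[0,0,0],[0,0,0]],[[0,0,0],[0,0,0]],[[0,0,0],[0,0,0]],[[0,0,0],[0,0,0]],[[0,0,0],[0,0,0]]]' 1 50
python3 - <<'E'
from h import *
np.set_printoptions(suppress=True,precision=1)
a=np.load("w1.npy");s={"tcp_pos":a[:3],"ee_rot":a[3:]}
im=cv2.imread("pics/w1.png");hsv=cv2.cvtColor(im,cv2.COLOR_BGR2HSV);m=cv2.inRange(hsv,(50,120,40),(75,255,255))
n,l,st,ce=cv2.connectedComponentsWithStats(m)
for i in range(1,n):
    if st[i,4]>60:
        ys,xs=np.nonzero(l==i);P=plane("wrist",np.c_[xs,ys],62,s)[:,:2];v=cv2.fitLine(P.astype(np.float32),cv2.DIST_HUBER,0,.01,.01).ravel()
        d=v[:2]*np.sign(v[0]);t=(P-v[2:])@d;print("yaw",np.degrees(np.arctan2(d[1],d[0])),v[2:]+d*t.min(),v[2:]+d*t.max(),"offset",-v[2]*np.sin(np.radians(18.7))+v[3]*np.cos(np.radians(18.7)))
# top: rails greens
im=cv2.imread("pics/top0.png");hsv=cv2.cvtColor(im,cv2.COLOR_BGR2HSV);m=cv2.inRange(hsv,(40,45,30),(90,255,255));m[:130]=0;m[245:]=0;m[:,:205]=0;m[:,295:]=0
ys,xs=np.nonzero(m);P=plane("top",np.c_[xs,ys],62)[:,:2];th=np.radians(18.7)
T=(P-[432,-2])@np.array([[np.cos(th),-np.sin(th)],[np.sin(th),np.cos(th)]])
for lo,hi in((0,80),(80,160),(160,240),(240,330)):
    k=(T[:,0]>lo)&(T[:,0]<hi)
    for sg in(1,-1):
        kk=k&(T[:,1]*sg>0); print(lo,sg,kk.sum(),T[kk].mean(0) if kk.any() else"")
E
```

```text
t: 4.98
tcp_pos: [476.5, 340.4, 110.1]
ee_rot: [0.118, 0.993, -0.002, -0.001]
contact_force: [-0.4, -0.3, 0.4]
finger_gap: 85.6
grasp_force: 0.0
t: 5.65
tcp_pos: [477.7, 342.1, 113.0]
ee_rot: [0.117, 0.993, 0.0, 0.0]
contact_force: [-0.2, -0.4, 3.4]
finger_gap: 9.3
grasp_force: 52.7
yaw 19.192917 [403.8  70.3] [566.8 127. ] offset -62.19231392894656
yaw 17.021906 [541.4 -41.8] [606. -22.] offset -214.271101608319
yaw 19.998156 [643.2 143.2] [738.  177.7] offset -69.41719875181764
0 1 28 [40.8 74.6]
0 -1 26 [ 41.5 -81.2]
80 1 20 [123.4  75.1]
80 -1 30 [120.9 -81.2]
160 1 35 [204.   71.5]
160 -1 39 [207.7 -74.8]
240 1 54 [285.7  68.1]
240 -1 51 [287.2 -70.5]
```

```bash
python3 -m handwheel '[[[0,0,-0.02],[0,0,0]],[[0,0,-0.04],[0,0,0]],[[0,0,-0.05],[0,0,0]],[[0,0,-0.05],[0,0,0]],[[0,0,-0.05],[0,0,0]],[[0,0,-0.04],[0,0,0]],[[0,0,-0.025],[0,0,0]],[[0,0,0],[0,0,0]]]'
python3 -m handwheel '[[[-0.005,-0.011,0],[0,0,0]],[[-0.01,-0.022,0],[0,0,0]],[[-0.015,-0.033,0],[0,0,0]],[[-0.018,-0.04,0],[0,0,0]],[[-0.018,-0.04,0],[0,0,0]],[[-0.018,-0.04,0],[0,0,0]],[[-0.018,-0.04,0],[0,0,0]],[[-0.018,-0.04,0],[0,0,0]],[[-0.018,-0.04,0],[0,0,0]],[[-0.018,-0.04,0],[0,0,0]]]'
python3 -m handwheel '[[[-0.018,-0.04,0],[0,0,0]],[[-0.018,-0.04,0],[0,0,0]],[[-0.018,-0.04,0],[0,0,0]],[[-0.018,-0.04,0],[0,0,0]],[[-0.018,-0.04,0],[0,0,0]],[[-0.018,-0.04,0],[0,0,0]],[[-0.018,-0.04,0],[0,0,0]],[[-0.018,-0.04,0],[0,0,0]],[[-0.016,-0.033,0],[0,0,0]],[[-0.01,-0.022,0],[0,0,0]]]'
python3 -m handwheel '[[[-0.008,-0.015,0],[0,0,0]],[[0,0,0],[0,0,-0.02]],[[0,0,0],[0,0,-0.035]],[[0,0,0],[0,0,-0.042]],[[0,0,0],[0,0,-0.042]],[[0,0,0],[0,0,-0.042]],[[0,0,0],[0,0,-0.04]],[[0,0,0],[0,0,-0.031]],[[0,0,0],[0,0,-0.02]],[[0,0,0],[0,0,0]]]'
python3 - <<'E'
from h import *
im=env.read_camera("side");im2=env.read_camera("top");s=env.observe();print(s["q"],R.from_quat(s["ee_rot"]).as_matrix())
a=cv2.resize(im[110:350,90:350],None,fx=2,fy=2);b=cv2.resize(im2[100:260,190:310],None,fx=2,fy=2);o=np.zeros((480,780,3),np.uint8);o[:,:520]=a;o[:320,520:760]=b
cv2.imwrite("pics/held.png",o)
E
```

```text
t: 6.32
tcp_pos: [477.7, 342.3, 224.2]
ee_rot: [0.117, 0.993, 0.001, 0.001]
contact_force: [1.2, 0.7, -5.5]
finger_gap: 9.1
grasp_force: 51.3
t: 7.15
tcp_pos: [505.3, 189.7, 220.9]
ee_rot: [0.118, 0.993, -0.001, -0.001]
contact_force: [-0.1, 0.5, -4.8]
finger_gap: 9.3
grasp_force: 51.3
t: 7.98
tcp_pos: [536.2, 26.9, 220.8]
ee_rot: [0.119, 0.993, -0.002, -0.001]
contact_force: [-0.9, 0.1, -5.8]
finger_gap: 9.0
grasp_force: 51.3
t: 8.82
tcp_pos: [538.3, 24.5, 221.9]
ee_rot: [-0.167, 0.986, 0.0, -0.001]
contact_force: [-0.9, -1.2, -5.1]
finger_gap: 9.3
grasp_force: 51.3
[ 0.48053248  0.83590646 -1.12517332  1.82602386  0.86628029  1.07192585
  0.92034431] [[-9.44727679e-01 -3.27855097e-01 -8.04530027e-04]
 [-3.27855331e-01  9.44727924e-01  1.75265953e-04]
 [ 7.02600146e-04  4.29348055e-04 -9.99999661e-01]]
```

View pics/held.png

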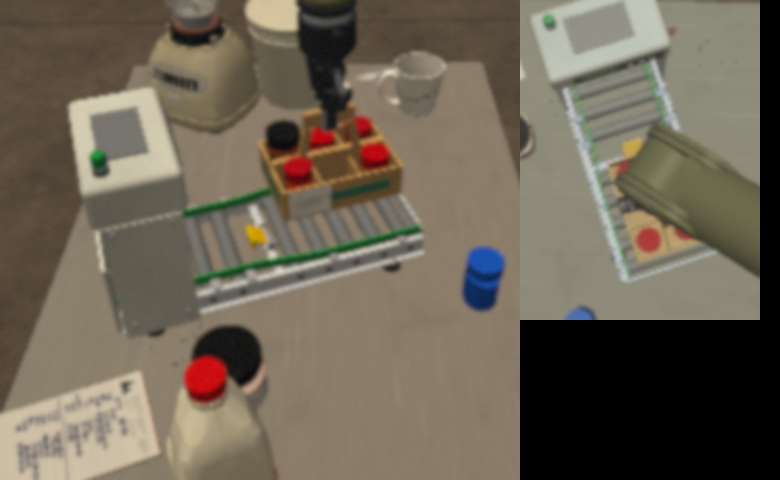

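The carrier is held level over the loading end, with its jars upright. It needs about 8 mm sideways, then lowering.

```bash
python3 -m handwheel '[[[-0.0065,0.021,0],[0,0,0]],[[0,0,0.015],[0,0,0]],[[0,0,0.03],[0,0,0]],[[0,0,0.035],[0,0,0]],[[0,0,0.035],[0,0,0]],[[0,0,0.02],[0,0,0]],[[0,0,0.01],[0,0,0]],[[0,0,0],[0,0,0]],[[0,0,0],[0,0,0]]]'
```

```text
t: 9.67
tcp_pos: [538.7, 33.4, 164.6]
ee_rot: [-0.167, 0.986, 0.0, 0.0]
contact_force: [0.6, -0.2, -4.7]
finger_gap: 9.3
grasp_force: 51.3
```

```bash
python3 -m handwheel '[[[0,0,0.004],[0,0,0]],[[0,0,0.004],[0,0,0]],[[0,0,0],[0,0,0]],[[0,0,0],[0,0,0]]]'
```

```text
t: 10.0
tcp_pos: [538.6, 33.0, 161.5]
ee_rot: [-0.167, 0.986, -0.0, 0.0]
contact_force: [0.5, 0.4, -5.6]
finger_gap: 9.5
grasp_force: 51.3
```

```bash
python3 -m handwheel '[[[0,0,0.0035],[0,0,0]],[[0,0,0.0035],[0,0,0]],[[0,0,0],[0,0,0]],[[0,0,0],[0,0,0]]]'
```

```text
t: 10.33
tcp_pos: [538.4, 33.0, 158.4]
ee_rot: [-0.167, 0.986, -0.0, -0.0]
contact_force: [0.3, 1.0, -5.7]
finger_gap: 9.1
grasp_force: 51.3
```

```bash
python3 -m handwheel '[[[0,0,0.003],[0,0,0]],[[0,0,0.003],[0,0,0]],[[0,0,0],[0,0,0]],[[0,0,0],[0,0,0]]]'
```

```text
t: 10.67
tcp_pos: [540.2, 33.9, 157.9]
ee_rot: [-0.167, 0.986, 0.0, 0.002]
contact_force: [0.6, -1.0, 5.5]
finger_gap: 9.0
grasp_force: 53.1
```

Contact on the rollers. Releasing, waiting, then rising clear.

```bash
python3 -m handwheel '[[[0,0,0],[0,0,0]],[[0,0,0],[0,0,0]],[[0,0,0],[0,0,0]],[[0,0,0],[0,0,0]],[[0,0,0],[0,0,0]],[[0,0,0],[0,0,0]],[[0,0,0],[0,0,0]]]' 0
python3 -m handwheel '[[[0,0,-0.03],[0,0,0]],[[0,0,-0.08],[0,0,0]],[[0,0,-0.09],[0,0,0]],[[0,0,-0.09],[0,0,0]],[[0,0,-0.06],[0,0,0]],[[0,0,0],[0,0,0]],[[0,0,0],[0,0,0]]]'
python3 - <<'E'
from h import *
np.set_printoptions(suppress=True,precision=1)
s=env.observe();im=env.read_camera("wrist");side=env.read_camera("side");np.save("w2.npy",np.r_[s["tcp_pos"],s["ee_rot"]]);print(s["tcp_pos"])
cv2.imwrite("pics/w2.png",im);cv2.imwrite("pics/s2.png",side)
E
```

```text
t: 11.25
tcp_pos: [538.5, 33.1, 156.0]
ee_rot: [-0.167, 0.986, -0.0, -0.0]
contact_force: [-0.4, -0.0, 0.0]
finger_gap: 85.3
grasp_force: 0.0
t: 11.83
tcp_pos: [539.0, 33.6, 298.1]
ee_rot: [-0.167, 0.986, -0.0, 0.002]
contact_force: [-0.1, 0.5, -0.1]
finger_gap: 85.2
grasp_force: 0.0
[539.   33.6 298.1]
```

View pics/w2.png

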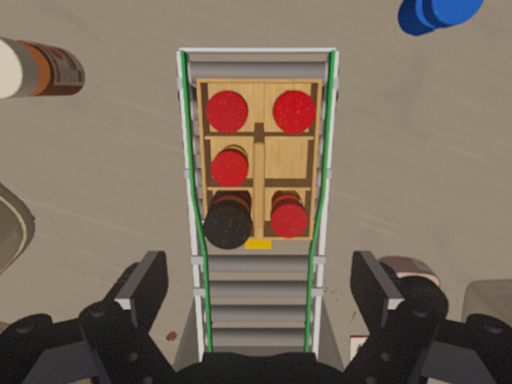

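The carrier is let go, lengthwise between the guides. Its rear end is at row 80 (columns 198 to 322), the lip is at row 50 and the catch at (258,244).

```bash
python3 - <<'E'
from h import *
np.set_printoptions(suppress=True,precision=1)
a=np.load("w2.npy");s={"tcp_pos":a[:3],"ee_rot":a[3:]}
th=np.radians(19.2);u=np.array([np.cos(th),np.sin(th)]);n=np.array([-u[1],u[0]])
def pr(t,uv,z):
    P=plane("wrist",uv,z,s)[:,:2];print(t,P.tolist(),"s",P@u,"off",P@n)
pr("rear",[[198,80],[322,80]],97);pr("front",[[206,237],[313,241]],97);pr("lip",[[181,51],[335,51]],57)
pr("guides",[[186,80],[331,80],[192,170],[327,170],[208,300],[308,300]],62);pr("catch",[[258,244]],52)
print("tcp s,off",a[:2]@u,a[:2]@n)
E
```

```text
rear [[476.62718012414854, -51.94350779915442], [436.83907702423375, 62.57580960533733]] s [433.  433.1] off [-205.8  -84.6]
front [[637.3449961342385, 2.6907721683917565], [601.663652326733, 120.59759523867015]] s [602.8 607.9] off [-207.1  -84. ]
lip [[456.2837691450116, -83.9042447944617], [402.4256349334294, 71.10336022285951]] s [403.3 403.4] off [-229.3  -65.2]
guides [[482.33485725936026, -70.41826160175924], [430.86326457313635, 77.68883666511513], [577.0362139041193, -37.868423723912954], [524.5304565631196, 113.04886302830988], [745.7372619292862, 31.365510313028956], [700.9813985885869, 159.7516353820822]] s [432.3 432.4 532.5 532.5 714.6 714.5] off [-225.1  -68.3 -225.5  -65.7 -215.6  -79.7]
catch [[648.4617325365265, 69.56555900881942]] s [635.3] off [-147.6]
tcp s,off 520.0908040285918 -145.5428749131335
```

```bash
python3 -m handwheel '[[[0.06,-0.003,0],[0,0,0]],[[0.08,0,0],[0,0,0]],[[0.08,0,0],[0,0,0]],[[0.06,0,0],[0,0,0]],[[0.027,0,0],[0,0,0]],[[0,0,0],[0,0,0]],[[0,0,0],[0,0,0]]]' 0.4
python3 -m handwheel '[[[0,0,0.05],[0,0,0]],[[0,0,0.08],[0,0,0]],[[0,0,0.09],[0,0,0]],[[0,0,0.09],[0,0,0]],[[0,0,0.09],[0,0,0]],[[0,0,0.075],[0,0,0]],[[0,0,0.05],[0,0,0]],[[0,0,0],[0,0,0]],[[0,0,0],[0,0,0]]]'
python3 - <<'E'
from h import *
im=env.read_camera("side");cv2.imwrite("pics/s3.png",cv2.resize(im[110:350,90:350],None,fx=2.5,fy=2.5));s=env.observe()
th=np.radians(19.2);u=np.array([np.cos(th),np.sin(th)]);print(s["tcp_pos"],s["tcp_pos"][:2]@u,s["tcp_pos"][:2]@[-u[1],u[0]])
E
```

```text
t: 12.52
tcp_pos: [422.7, -8.9, 295.5]
ee_rot: [-0.166, 0.986, -0.0, -0.001]
contact_force: [0.7, 0.2, 0.1]
finger_gap: 51.2
grasp_force: 0.0
t: 13.27
tcp_pos: [423.2, -7.4, 85.2]
ee_rot: [-0.167, 0.986, 0.001, -0.001]
contact_force: [0.3, -0.3, 0.5]
finger_gap: 51.1
grasp_force: 0.0
[423.80246275  -7.3892355   86.22166922] 397.7989583695908 -146.35271420414824
```

View pics/s3.png

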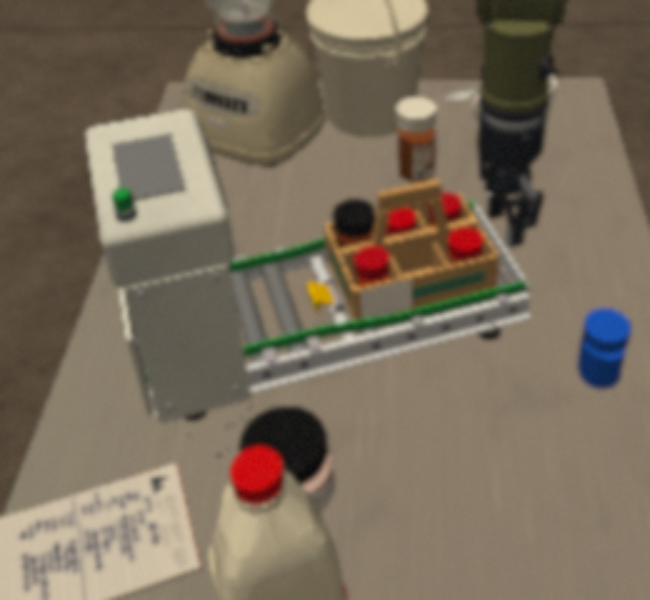

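```bash
for i in 1; do python3 -m handwheel '[[[-0.01,0,0],[0,0,0]],[[-0.01,0,0],[0,0,0]],[[-0.01,0,0],[0,0,0]],[[-0.01,0,0],[0,0,0]],[[-0.01,0,0],[0,0,0]],[[-0.01,0,0],[0,0,0]],[[-0.01,0,0],[0,0,0]],[[-0.01,0,0],[0,0,0]],[[-0.01,0,0],[0,0,0]],[[-0.01,0,0],[0,0,0]]]'; done
python3 -m handwheel '[[[-0.012,0,0],[0,0,0]],[[-0.012,0,0],[0,0,0]],[[-0.012,0,0],[0,0,0]],[[-0.012,0,0],[0,0,0]],[[-0.012,0,0],[0,0,0]],[[-0.012,0,0],[0,0,0]],[[-0.012,0,0],[0,0,0]],[[-0.012,0,0],[0,0,0]],[[-0.012,0,0],[0,0,0]],[[-0.012,0,0],[0,0,0]]]'
```

```text
t: 14.15
tcp_pos: [461.0, 4.8, 86.0]
ee_rot: [-0.167, 0.986, -0.0, -0.0]
contact_force: [-0.8, -0.6, 0.0]
finger_gap: 51.5
grasp_force: 0.2
t: 14.98
tcp_pos: [506.5, 20.7, 86.1]
ee_rot: [-0.167, 0.986, -0.0, -0.0]
contact_force: [-0.3, -0.0, 0.0]
finger_gap: 51.1
grasp_force: 0.4
```

```bash
python3 -m handwheel '[[[-0.012,0,0],[0,0,0]],[[-0.012,0,0],[0,0,0]],[[-0.012,0,0],[0,0,0]],[[-0.012,0,0],[0,0,0]],[[-0.012,0,0],[0,0,0]],[[-0.012,0,0],[0,0,0]],[[-0.012,0,0],[0,0,0]],[[-0.012,0,0],[0,0,0]],[[-0.012,0,0],[0,0,0]],[[-0.012,0,0],[0,0,0]]]'
python3 - <<'E'
from h import *
s=env.observe();im=env.read_camera("side");t=env.read_camera("top");a=cv2.resize(im[110:350,90:350],None,fx=2,fy=2);b=cv2.resize(t[100:260,190:310],None,fx=2,fy=2);o=np.zeros((480,780,3),np.uint8);o[:,:520]=a;o[:320,520:760]=b
cv2.imwrite("pics/p4.png",o)
th=np.radians(19.2);u=np.array([np.cos(th),np.sin(th)]);print(s["tcp_pos"][:2]@u,s["tcp_pos"][:2]@[-u[1],u[0]],s["contact_force"])
E
```

```text
t: 15.82
tcp_pos: [551.8, 36.4, 86.1]
ee_rot: [-0.167, 0.986, -0.0, -0.0]
contact_force: [-0.5, 0.0, -0.8]
finger_gap: 51.0
grasp_force: 0.4
533.0888472233613 -147.06429926516304 [-0.48220409  0.01460466 -0.75633093]
```

View pics/p4.png

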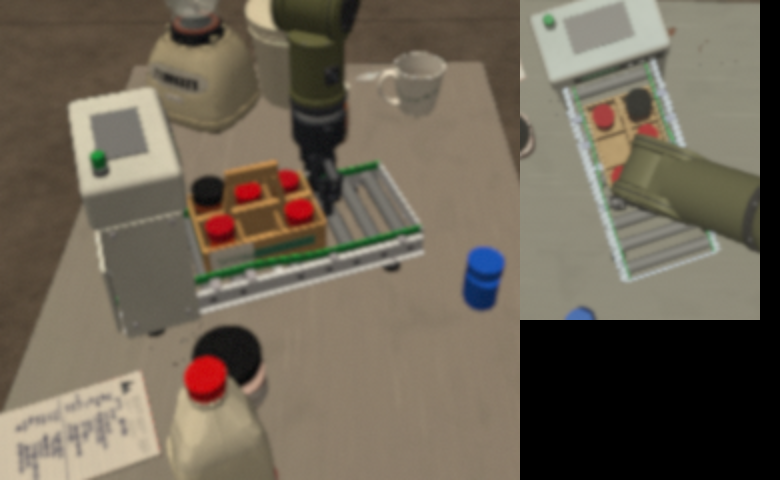

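The carrier is rolling straight between the guides ahead of the fingers, jars upright. Continuing.

```bash
python3 -m handwheel '[[[-0.012,0,0],[0,0,0]],[[-0.012,0,0],[0,0,0]],[[-0.012,0,0],[0,0,0]],[[-0.012,0,0],[0,0,0]],[[-0.012,0,0],[0,0,0]],[[-0.012,0,0],[0,0,0]],[[-0.012,0,0],[0,0,0]],[[-0.012,0,0],[0,0,0]],[[-0.012,0,0],[0,0,0]],[[-0.012,0,0],[0,0,0]]]'
python3 -m handwheel '[[[-0.012,0,0],[0,0,0]],[[-0.012,0,0],[0,0,0]],[[-0.012,0,0],[0,0,0]],[[-0.012,0,0],[0,0,0]],[[-0.012,0,0],[0,0,0]],[[-0.012,0,0],[0,0,0]],[[-0.012,0,0],[0,0,0]],[[-0.01,0,0],[0,0,0]],[[0,0,0],[0,0,0]]]'
```

```text
t: 16.75
tcp_pos: [597.1, 52.1, 86.1]
ee_rot: [-0.167, 0.986, -0.0, -0.0]
contact_force: [-0.8, -0.1, -0.7]
finger_gap: 51.3
grasp_force: 0.4
t: 17.5
tcp_pos: [633.3, 65.1, 86.2]
ee_rot: [-0.166, 0.986, 0.0, 0.001]
contact_force: [-0.3, -0.4, -0.6]
finger_gap: 51.3
grasp_force: 0.0
```

```bash
python3 -m handwheel '[[[-0.008,0,0],[0,0,0]],[[-0.008,0,0],[0,0,0]],[[-0.008,0,0],[0,0,0]],[[0,0,0],[0,0,0]]]'
```

```text
t: 17.83
tcp_pos: [642.1, 68.0, 86.2]
ee_rot: [-0.167, 0.986, 0.0, 0.001]
contact_force: [0.4, -0.6, 0.7]
finger_gap: 51.4
grasp_force: 0.0
```

```bash
python3 -m handwheel '[[[-0.006,0,0],[0,0,0]],[[-0.006,0,0],[0,0,0]],[[-0.006,0,0],[0,0,0]],[[0,0,0],[0,0,0]]]'
```

```text
t: 18.17
tcp_pos: [648.1, 69.9, 86.0]
ee_rot: [-0.167, 0.986, -0.0, -0.0]
contact_force: [-1.6, -0.3, 1.2]
finger_gap: 51.1
grasp_force: 0.8
```

```bash
python3 -m handwheel '[[[-0.006,0,0],[0,0,0]],[[-0.006,0,0],[0,0,0]],[[0,0,0],[0,0,0]],[[0,0,0],[0,0,0]]]'
```

```text
t: 18.5
tcp_pos: [652.4, 71.3, 85.9]
ee_rot: [-0.167, 0.986, -0.0, -0.0]
contact_force: [-2.9, -1.1, 0.4]
finger_gap: 51.2
grasp_force: 1.9
```

```bash
python3 -m handwheel '[[[-0.005,0,0],[0,0,0]],[[-0.005,0,0],[0,0,0]],[[0,0,0],[0,0,0]],[[0,0,0],[0,0,0]],[[0,0,0],[0,0,0]],[[0,0,0],[0,0,0]]]'
```

```text
t: 19.0
tcp_pos: [655.8, 72.4, 85.9]
ee_rot: [-0.167, 0.986, -0.0, -0.001]
contact_force: [-5.1, -2.4, 1.6]
finger_gap: 51.2
grasp_force: 2.6
```

```bash
python3 -m handwheel '[[[-0.004,0,0],[0,0,0]],[[0,0,0],[0,0,0]],[[0,0,0],[0,0,0]],[[0,0,0],[0,0,0]]]'
python3 -m handwheel '[[[0.008,0,0],[0,0,0]],[[0.01,0,0],[0,0,0]],[[0.015,0,0],[0,0,0]],[[0.03,0,0],[0,0,0]],[[0.05,0,0],[0,0,0]],[[0.08,0,0],[0,0,0]],[[0.08,0,0],[0,0,0]],[[0.08,0,0],[0,0,0]],[[0,0,0],[0,0,0]],[[0,0,0],[0,0,0]]]'
python3 -m handwheel '[[[0,0,-0.08],[0,0,0]],[[0,0,-0.1],[0,0,0]],[[0,0,-0.1],[0,0,0]],[[0,0,-0.1],[0,0,0]],[[0,0,-0.1],[0,0,0]],[[0,0,0],[0,0,0]],[[0,0,0],[0,0,0]]]'
python3 - <<'E'
from h import *
np.set_printoptions(suppress=True,precision=1)
s=env.observe();w=env.read_camera("wrist");im=env.read_camera("side");np.save("w5.npy",np.r_[s["tcp_pos"],s["ee_rot"]])
a=cv2.resize(im[140:290,100:310],None,fx=2,fy=2);o=np.zeros((384,790,3),np.uint8);o[:300,:420]=a;o[:,420:]=w[:,80:450];cv2.imwrite("pics/end.png",o);cv2.imwrite("pics/w5.png",w)
E
```

```text
t: 19.33
tcp_pos: [656.2, 72.5, 85.9]
ee_rot: [-0.167, 0.986, -0.001, -0.002]
contact_force: [-8.0, -2.8, 3.9]
finger_gap: 51.5
grasp_force: 4.1
t: 20.17
tcp_pos: [524.0, 26.6, 86.5]
ee_rot: [-0.167, 0.986, 0.0, 0.001]
contact_force: [0.2, 0.7, -0.3]
finger_gap: 51.2
grasp_force: 0.0
t: 20.75
tcp_pos: [527.6, 28.8, 281.3]
ee_rot: [-0.166, 0.986, 0.001, 0.004]
contact_force: [-0.1, -0.7, -0.8]
finger_gap: 51.1
grasp_force: 0.0
```

View pics/end.png

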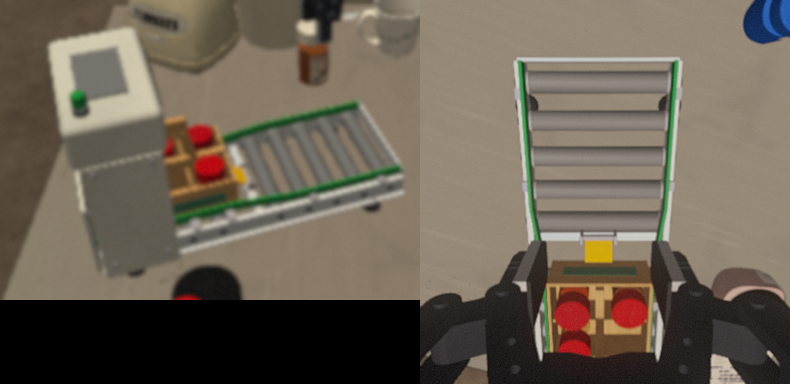

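The carrier is in the bay, with the whole catch visible behind its rear wall and the jars upright. I'll check the numbers before handing in.

```bash
python3 - <<'E'
from h import *
np.set_printoptions(suppress=True,precision=1)
a=np.load("w5.npy");s={"tcp_pos":a[:3],"ee_rot":a[3:]}
th=np.radians(19.2);u=np.array([np.cos(th),np.sin(th)]);n=np.array([-u[1],u[0]])
w=cv2.imread("pics/w5.png");m=cv2.inRange(cv2.cvtColor(w,cv2.COLOR_BGR2HSV),(20,180,120),(32,255,255));ys,xs=np.nonzero(m);print("yellow",xs.min(),xs.max(),ys.min(),ys.max())
def pr(t,uv,z):
    P=plane("wrist",uv,z,s)[:,:2];print(t,"s",P@u,"off",P@n)
pr("rear top",[[208,285],[310,284]],97);pr("rear bottom/catch edge",[[259,ys.max()+.5]],53);pr("lip",[[176,59],[340,59]],57)
E
```

```text
yellow 245 272 241 262
rear top s [644.2 643. ] off [-205.5  -88.3]
rear bottom/catch edge s [641.5] off [-146.9]
lip s [401.3 401.5] off [-231.6  -63.8]
```

```bash
python3 -c "
from cell import env
print(env.hand_in())"
```

```text
the job is handed in; nothing more can be done
None
```

The carrier is in the bay against the raised catch with its visible jars upright (the hood hides the rest), nothing beside the track was touched, and I handed the job in at about 21 s; no verdict came back.

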